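Push a board carrier under the spring flap of its test jig

TASK

Load the circuit board in its black carrier into the test jig without picking it up: press the spring flap's long finger plate down with one fingertip to hold the flap well open, and with the other fingertip push the carrier along its lane, under the flap, up to the back stop. Keep the flap held open until the carrier is fully home, then let it spring shut behind the carrier, take the hand away, and leave the other things on the bench where they are.

Things in the scene. Friction and masses are not known exactly. Their poses are not given: they have to be found in the camera images.
- jig: Aluminium bed fixed to the bench, 222 x 90 mm (x -138 to +84, y -39 to +51), its upper face (deck) at z = 15 mm. Origin: bench level, middle of the lane, on the line of the flap's lip; +x along the lane, the way the carrier is pushed; +y to hinge and finger plate; z up. Lane 55 mm wide (y +-27.5) between a right rail 7 mm high, 8 mm thick and a left rail 5.5 mm high, 5 mm thick.
- jig_stop (a point): Foot of the lane's back stop (9 mm high), at jig x = +73 mm on the deck. The carrier is home when its near edge has passed the lip: its centre at jig x = +36 mm or more (+39 mm touching the stop). The jig's frame is at jig.
- flap (a joint): Opening of the spring flap, rad: 0 shut, 0.70 at its open stop. Holding it open takes about 4 N down on its finger plate. Hinge along the jig's x at y = +39 mm, 12 mm above the deck (ears rise 18 mm). A clear window (x +12 to +72 mm) spans the lane. It clears carrier and board from 0.45 on; 0.5 to 0.65 is right; at 0.6 the window's free edge is 53 mm above the deck.
- flap_lip (a point): Middle of the lower edge of the flap's steel lip (x -2 to +2, y +8 to +18 mm in the jig's frame). Shut, it hangs to 2 mm above the deck: it bars the lane, or keeps a loaded carrier in. It lifts with the flap and then reaches in to about y = +7 mm; nothing of the flap lies over the lane at jig y below +5 mm while x is under +12 mm, so a finger passes there.
- flap_plate (a point): Middle of the upper face of the flap's finger plate, 136 mm along the jig's x (x -122 to +14, this point at -54) by 26 mm wide, steel with three dark ribs. Shut: outer edge tilted up, this point 25 mm above the deck at y = +73 mm. Pressed to 0.6 rad: level, 3.5 mm above the deck, y +61.5 to +87.5 mm, so fingertips 78 mm apart (centres) stand on plate and in lane. Smooth to slide along.
- carrier_mid (a point): Centre (half-way up) of the loose black plastic carrier, a frame 68 mm long, 52 mm wide, 8 mm high, with a circuit board seated in it (its parts reach 12.5 mm above the deck); about 70 g. It starts on the deck in the lane before the flap, its length (own x axis) along the lane, pointing to the stop. Its near edge is pushed at jig y -20 to 0.
- tin: Bystander, to be left alone: round tin 51 mm across, 24 mm high, standing beyond the jig. Origin at its underside.
- reel: Bystander, to be left alone: small solder reel 54 mm across, 32 mm high, standing to the right of the jig. Origin at its underside.
- jar: Bystander, to be left alone: small screw-top jar 38 mm across, 42 mm high, left of the jig. Origin at its underside.
- tape: Bystander, to be left alone: black roll of tape 62 mm across, 19 mm high, left of the jig. Origin at its underside.
- loupe: Bystander, to be left alone: black eye loupe 44 mm across, 34 mm high, standing at the right. Origin at its underside.
Mind the look-alikes: they are no part of the job. Of the things that look like the part that bears carrier_mid, the smallest one is meant.

How it is judged:
On the way, in this order (a step that is already met when the one before it is completed fails the run):
1. a fingertip holds the flap open while the carrier is still before it (value of joint flap above 0.42 rad and contact force between the fingers and jig above 0.5 N and x of carrier_mid in the frame of jig below -0.034 m), for 0.1 s.
2. the carrier has been pushed home under the flap, which a fingertip still holds open (value of joint flap above 0.42 rad and contact force between the fingers and jig above 0.5 N and x of carrier_mid in the frame of jig above 0.036 m), for 0.1 s.
At the end, for the whole second after the job is handed in: The carrier lies flat on the deck, fully home behind the lip (its centre 35.5 to 41 mm past the lip line), and the flap is shut (under 0.06 rad) (x of carrier_mid in the frame of jig between 0.0355 and 0.041 m and z of carrier_mid in the frame of jig below 0.022 m and angle between carrier_mid's own z axis and vertical below 0.06 rad and value of joint flap below 0.06 rad); the robot touches nothing.
It fails at once if the carrier is lifted or tipped instead of pushed (z of carrier_mid in the frame of jig above 0.029 m or angle between carrier_mid's own z axis and vertical above 0.2 rad).
It fails at once if the flap is let down on the carrier while that is only part of the way under (value of joint flap below 0.35 rad and x of carrier_mid in the frame of jig between -0.032 and 0.034 m).
It fails at once if another thing on the bench is pushed more than 20 mm out of place (distance of any of tin, reel, jar, tape, loupe from where it was at the start of the episode above 0.02 m).
It also fails if it takes over 48 s, if anything falls off the work surface, if the arm or the gripper's body presses on something with over 40 N, if the wrist force passes 120 N, or if a joint passes its speed limit or range.

ROBOT

A 7-joint arm with a two-finger parallel gripper is mounted at the origin on a cart in front of the work surface, level with it; the furniture and walls round the work are solid. World frame = base frame: x ahead of the robot, y to its left, z up, the work surface at z = 0. Lengths are in m, angles in rad, forces in N, time in s.
With the tool pointing down it reaches from about 0.4 to 0.85 m from the base axis. Payload 10.4 kg.
Tool frame: the origin (TCP) lies midway between the tips of the shut fingers; the grasp point (between the pads) lies 19 mm behind it (manip.pinch_z is the distance from the TCP to the grasp point, in m); y points along the fingers, x is the direction in which the jaws open and shut, and the axes are right-handed (so a half turn about y gives the same grasp; the last joint's range is limited). The gripper opens to 85 mm and grips with 20 to 120 N. Pads are 22 mm wide; open, the fingers measure 114 mm over their backs; the gripper's body (76 mm by 85 mm) begins 54 mm behind the grasp point. The pads swing forward as they close: fully open they stand 13 mm farther back than shut.
Start: joints at [-1.134, 0.332, -0.065, 1.46, 0.022, 1.35, -0.088], TCP at [0.277, 0.56, 0.231] pointing down, gripper open.
Joint ranges: [-2.6, 2.6], [-0.5, 2.12], [-1.47, 1.34], [0.16, 2.42], [-1.27, 4.41], [0.06, 2.06], [-2.6, 2.6]. Speed limits (rad/s): [2.22, 2.22, 2.79, 2.79, 3.14, 3.14, 3.14].

INTERFACE

Orientations are given as a unit quaternion [x, y, z, w].
In Python, from workcell import manip gives the robot as it stands.
- The arm moves only by the shell command python3 -m pendant 'ROWS' [OPENING] [FORCE]. ROWS is a JSON object of lists of equal length, an entry for each row: "offset": the shift along the tool's x, y, z scaled (see below), a list of three; "turn": the turn, a rotation vector about the tool's x, y, z scaled (see below), a list of three. A call has 1 to 12 rows; each row is the pose to reach, as a shift and turn from the pose measured when the call began, along the tool's axes at that moment; what a row does not reach only later rows make up. The controller multiplies each number of a shift by 200 mm and each number of a turn by 45 degrees. A row lasts 1/8 s, in which the tool goes at most 62.5 mm and 10.7 degrees, less where a joint would pass 70% of its speed; a pose out of reach is approached as far as the arm can. A call with a number of a shift or a turn outside -1 to 1 is refused whole. A call with a gripper value outside its range is refused whole. OPENING is the opening in per cent of the stroke, from 0 (shut) to 100 (fully open), set as the call begins (- or left out, the last holds). The fingers move at their own pace and stop on an object; FORCE is the grip in N (left out, the last holds). Time passes only in rows, so rows that repeat a pose let the fingers close. It gives the time, the measured TCP pose, the force and the opening at its end, in the units of the state.
- manip.get_obs(): the state, without advancing time (a new reading comes with each control period).
- manip.camera(name): name is "scene" or "top" or "wrist"; returns (picture, depth): 400x640x3 uint8, red, green, blue; 400x640 float32, m along the optical axis (not along the pixel's ray), 0 where there is no reading.
- manip.camera_model(name): a dict with "intrinsics" (3x3 intrinsics, pixels), "R" (3x3) and "t" (3): a world point X has camera coordinates R X + t; the wrist camera has in their place "tool_from_camera" (4x4, takes a point from camera to tool coordinates, whose origin is the TCP and whose axes are the tool frame's). Camera axes: x right, y down, z forward; pixel columns grow to the right and rows downward; lengths in m; the calibration is good to about 2 mm. A picture is of the moment at which its call begins: read the wrist's pose just before it. camera_model takes no time and is no camera call.
- manip.hand_in(): hands the job in, once; it reports no verdict.
The state is a dict: "clock": time; "joint_pos": joint angles; "joint_velocities": joint speeds; "tau": joint torques, N m; "position": TCP position; "ee_rot": TCP orientation; "ft_force": force on the tool from outside, world axes, zero at the start; "torque": the same for the moment, N m; "grip_width": opening from 0.0 (shut) to 1.0 (fully open).
Only numpy, scipy, OpenCV 4.12 (cv2) and the standard library are available. Lean on these libraries where they do the work, as an engineer would, in place of code of your own. Each camera call takes 0.05 s, during which the arm holds its last target. There are 200 camera calls.

## Working session

There is one attempt and no reset: what is moved stays moved. The work goes in short steps, Python scripts to look and compute and a shell command to move; the robot and the scene stay as the last step left them, time stands still between calls to the robot, and variables do not carry over. Pictures are saved under pics/ and viewed, about 8 in all and at most 12, crops included, and the job is handed in when it is done.

```bash
ls; mkdir -p pics
python3 - <<'E'
from workcell import manip
import cv2,numpy as np
o=manip.get_obs();print({k:np.round(v,3).tolist() for k,v in o.items()}, manip.pinch_z)
for n in("scene","top"):
    p,d=manip.camera(n);cv2.imwrite(f"pics/{n}0.png",p[:,:,::-1]);np.save(f"pics/{n}0.npy",d)
    m=manip.camera_model(n);print(n,{k:np.round(v,3).tolist() for k,v in m.items()})
E
```

```text
pics
{'clock': 0.0, 'joint_pos': [-1.134, 0.333, -0.065, 1.461, 0.022, 1.35, -0.088], 'joint_velocities': [0.0, -0.001, -0.001, -0.001, -0.001, -0.0, -0.001], 'tau': [-0.0, -62.545, 0.049, -39.16, 0.016, 0.01, 0.0], 'position': [0.277, 0.56, 0.231], 'ee_rot': [0.601, 0.373, -0.373, -0.6], 'ft_force': [-0.026, -1.236, 0.801], 'torque': [0.069, 0.008, 0.028], 'grip_width': 1.003} 0.0187
scene {'intrinsics': [[376.33, 0.0, 319.562], [0.0, 376.33, 197.01], [0.0, 0.0, 1.0]], 'R': [[0.537, -0.843, -0.019], [-0.639, -0.392, -0.662], [0.551, 0.368, -0.749]], 't': [-0.3, 0.426, 0.695]}
top {'intrinsics': [[495.069, 0.0, 321.168], [0.0, 495.069, 186.112], [0.0, 0.0, 1.0]], 'R': [[0.011, -1.0, 0.008], [-0.983, -0.012, -0.185], [0.185, -0.006, -0.983]], 't': [0.023, 0.593, 1.297]}
```

View pics/top0.png

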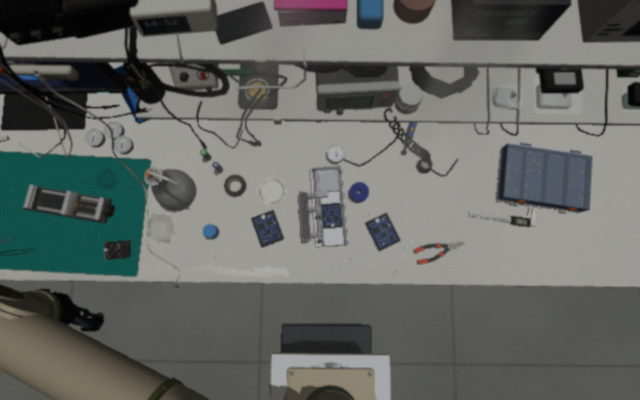

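View pics/scene0.png

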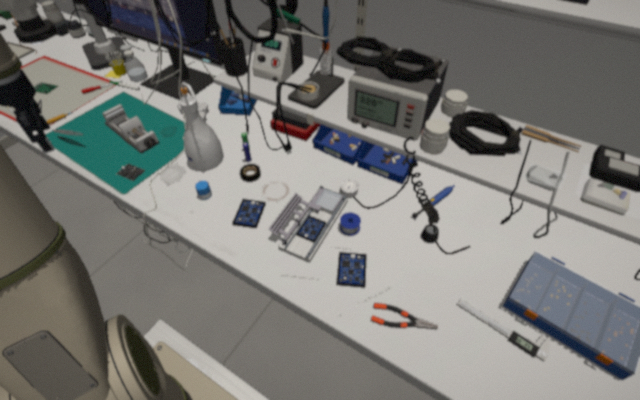

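The jig is at about (325,207) in top, with its lane running up the image (world +x) and the plate on the left. The carrier is in the lane at (332,215). The boards at (267,228) and (382,231) are look-alikes. I'll take a closer crop and measure.

```bash
cat > h.py <<'E'
from workcell import manip
import cv2,numpy as np
from scipy.spatial.transform import Rotation as Ro
def ray(n,uv,z,pose=None):
    m=manip.camera_model(n);K=m["intrinsics"]
    if n=="wrist":
        T=np.array(m["tool_from_camera"]);Rt=Ro.from_quat(pose["ee_rot"]).as_matrix()
        Rw=Rt@T[:3,:3];c=Rt@T[:3,3]+pose["position"]
    else: Rw=np.array(m["R"]).T;c=-Rw@np.array(m["t"])
    uv=np.atleast_2d(uv).astype(float)
    d=np.c_[(uv-[K[0][2],K[1][2]])/[K[0][0],K[1][1]],np.ones(len(uv))]@Rw.T
    return c+d*((z-c[2])/d[:,2])[:,None]
E
python3 - <<'E'
import cv2,numpy as np
from h import *
p=cv2.imread("pics/top0.png");c=p[155:260,230:410]
cv2.imwrite("pics/topc.png",cv2.resize(c,None,fx=4.4,fy=4.4,interpolation=cv2.INTER_CUBIC))
d=np.load("pics/top0.npy")
for uv in[(304,217),(332,215),(328,180),(320,205)]:
    X=ray("top",uv,0.02)[0];print(uv,d[uv[1],uv[0]],X)
E
```

```text
(304, 217) 1.3482674 [0.51179856 0.07598759 0.02      ]
(332, 215) 1.3717221 [ 0.51829537 -0.00152775  0.02      ]
(328, 180) 1.3764302 [0.61712395 0.01039046 0.02      ]
(320, 205) 1.3821083 [0.5459034  0.03206025 0.02      ]
```

View pics/topc.png

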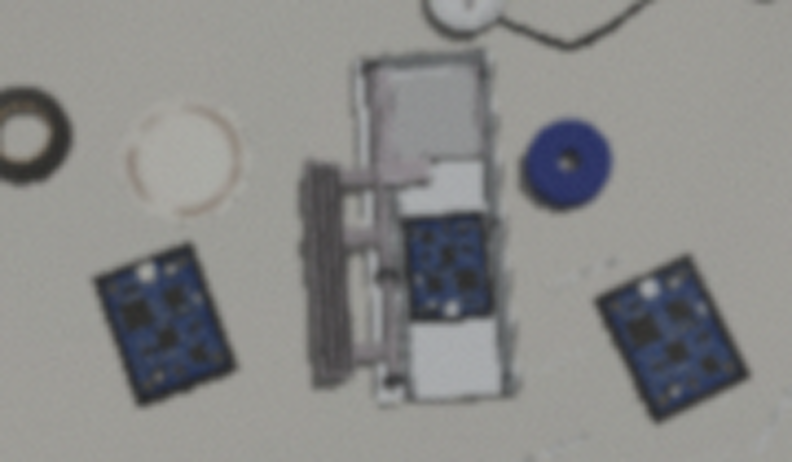

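The crop shows the jig leaning slightly left (yaw about +4°). The plate is at crop (325,275), the carrier at (447,265) and the lip arm at (430,175). Next I'll work out the coarse poses and the tool orientation.

Run:
```python
from h import *
f=lambda L,z:ray("top",np.array(L)/4.4+[230-.4,155-.4],z)[:,:2]
r=f([(486,52),(512,395)],.02);l=f([(357,60),(380,402)],.015)
pl=f([(305,165),(335,163),(315,386),(347,383)],.04)
print(r,l,pl,sep="\n")
for q in(r,l,pl[[0,2]],pl[[1,3]]):
    v=q[0]-q[1];print("yaw",np.degrees(np.arctan2(v[1],v[0])),"len",np.hypot(*v))
p=cv2.imread("pics/top0.png");hsv=cv2.cvtColor(p,cv2.COLOR_BGR2HSV)
m=((hsv[...,0]>95)&(hsv[...,0]<130)&(hsv[...,1]>70)|(hsv[...,2]<60)).astype(np.uint8)
for name,(x0,y0,x1,y1) in dict(mid=(319,203,345,230),L=(248,205,288,250),R=(360,205,405,255)).items():
    k=np.zeros_like(m);k[y0:y1,x0:x1]=m[y0:y1,x0:x1]
    c=max(cv2.findContours(k,0,2)[0],key=cv2.contourArea)
    b=cv2.boxPoints(cv2.minAreaRect(c));w=ray("top",b,.023 if name=="mid" else .008)[:,:2]
    print(name,w.mean(0).round(3),np.linalg.norm(w-np.roll(w,1,0),axis=1).round(3)[:2])
o=manip.get_obs();print(Ro.from_quat(o["ee_rot"]).as_matrix().round(3))
```

```text
[[ 0.65667035 -0.02333355]
 [ 0.43766075 -0.04039267]]
[[0.65148859 0.05946281]
 [0.43270737 0.04185173]]
[[0.57812362 0.09060374]
 [0.5796249  0.07185125]
 [0.44039719 0.08181838]
 [0.44245898 0.06219338]]
yaw 4.453894573616058 len 0.21967297630439195
yaw 4.602174311418859 len 0.21948888982106124
yaw 3.6498659122813644 len 0.1380063396029906
yaw 4.027556676102141 len 0.13750549913888435
mid [0.518 0.001] [0.058 0.051]
L [0.48  0.179] [0.082 0.062]
R [ 0.474 -0.142] [0.079 0.062]
[[ 0.444 -0.001 -0.896]
 [ 0.896 -0.001  0.444]
 [-0.001 -1.    -0.   ]]
```

Here the tool's y axis is the pointing axis (down) and x is the jaw axis. The jig origin is about (0.572, 0.006) with yaw 4.4°, and the carrier is at jig x ≈ -54. I'll travel over it and turn the jaw axis along jig y.

```bash
python3 -m pendant '{"offset":[[-0.83,0,-1],[-0.83,0,-1],[-0.83,0,-1],[-0.83,0,-1],[-0.83,0,-1],[-0.83,0,-1],[-0.83,0,-1]],"turn":[[0,-0.684,0],[0,-0.684,0],[0,-0.684,0],[0,-0.684,0],[0,-0.684,0],[0,-0.684,0],[0,-0.684,0]]}' 75
python3 - <<'E'
from h import *
o=manip.get_obs();R=Ro.from_quat(o["ee_rot"]).as_matrix();print(R.round(3))
print("delta",(R.T@(np.array([.51,.035,.231])-o["position"])/.2).round(3))
print(np.array(manip.camera_model("wrist")["tool_from_camera"]).round(3))
E
```

```text
clock: 0.98
position: [0.3818, 0.3238, 0.2306]
ee_rot: [-0.48, -0.519, 0.52, 0.48]
ft_force: [-0.4, -0.2, -0.3]
grip_width: 0.748
[[-0.08  -0.001 -0.997]
 [ 0.997 -0.001 -0.08 ]
 [-0.001 -1.     0.001]]
delta [-1.491e+00 -1.000e-03 -5.240e-01]
[[ 1.    -0.    -0.     0.001]
 [ 0.    -0.318  0.948 -0.143]
 [-0.    -0.948 -0.318  0.082]
 [ 0.     0.     0.     1.   ]]
```

```bash
python3 -m pendant '{"offset":[[-0.75,0,-0.26],[-0.75,0,-0.26],[-0.75,0,-0.26],[-0.75,0,-0.26]],"turn":[[0,0,0],[0,0,0],[0,0,0],[0,0,0]]}'
python3 -m pendant '{"offset":[[-0.74,0,-0.26],[-0.74,0,-0.26],[-0.74,0,-0.26],[-0.74,0,-0.26]],"turn":[[0,0,0],[0,0,0],[0,0,0],[0,0,0]]}'
python3 - <<'E'
from h import *
o=manip.get_obs();np.savez("pics/o1.npz",**{k:np.array(o[k]) for k in("position","ee_rot")});print(o["position"])
p,d=manip.camera("wrist");cv2.imwrite("pics/w1.png",p[:,:,::-1]);np.save("pics/w1.npy",d)
E
```

```text
clock: 1.48
position: [0.4463, 0.1775, 0.2307]
ee_rot: [-0.48, -0.518, 0.52, 0.48]
ft_force: [0.3, 1.0, -0.7]
grip_width: 0.751
clock: 1.98
position: [0.5102, 0.0337, 0.2305]
ee_rot: [-0.481, -0.518, 0.52, 0.48]
ft_force: [0.4, 0.9, 0.1]
grip_width: 0.746
[0.51020926 0.03373284 0.23052025]
```

View pics/w1.png

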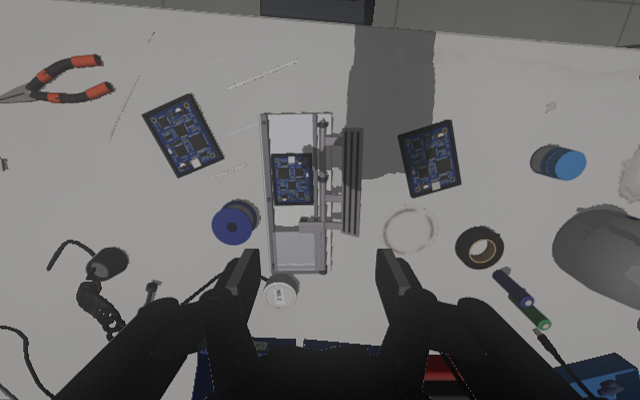

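The wrist view shows the bed between rows 113 and 272, the carrier at (292,180), the plate at (350,182), and fingertips at about (250,258) and (388,258). I'll enlarge the bed.

Run:
```python
from h import *
p=cv2.imread("pics/w1.png");c=p[100:285,225:420]
cv2.imwrite("pics/w1c.png",cv2.resize(c,None,fx=3.2,fy=3.2,interpolation=cv2.INTER_CUBIC))
o=dict(np.load("pics/o1.npz"));d=np.load("pics/w1.npy")
m=manip.camera_model("wrist");K=np.array(m["intrinsics"]);T=np.array(m["tool_from_camera"])
v,u=np.mgrid[0:400,0:640];P=np.stack([(u-K[0,2])/K[0,0]*d,(v-K[1,2])/K[1,1]*d,d,np.ones_like(d)],-1)@T.T
for s in(-1,1):
    k=(d>0)&(P[...,1]>-.035)&(P[...,1]<.02)&(s*P[...,0]>0)&(abs(P[...,0])<.08)&(abs(P[...,2])<.04)
    q=P[k][:,:3];print(len(q),q.min(0).round(4),q.max(0).round(4))
    t=q[q[:,1]>q[:,1].max()-.006];print(" tip",t.min(0).round(4),t.max(0).round(4))
```

```text
1172 [-0.0447 -0.0349 -0.0115] [-0.0304 -0.0058  0.0123]
 tip [-0.0373 -0.0117 -0.0104] [-0.0305 -0.0058  0.0119]
1180 [ 0.0327 -0.035  -0.011 ] [ 0.0472 -0.0059  0.0123]
 tip [ 0.0327 -0.0119 -0.0109] [ 0.0396 -0.0059  0.0116]
```

View pics/w1c.png

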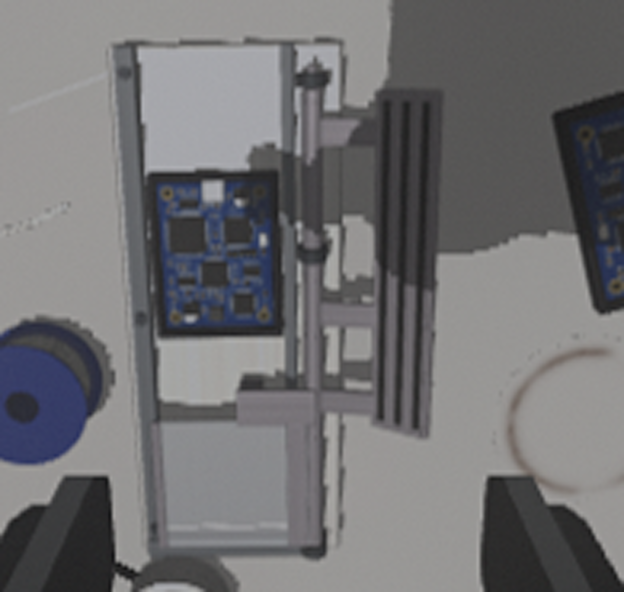

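The crop shows the carrier corners at about (148,172), (278,172), (284,334) and (157,337). The right rail runs from (113,45) to (150,553), and the plate spans (376..442, 90..437).

Run:
```python
from h import *
o=dict(np.load("pics/o1.npz"))
f=lambda L,z:ray("wrist",np.array(L)/3.2+[225-.35,100-.35],z,o)[:,:2]
rail=f([(113,45),(150,553)],.022);rin=f([(133,45),(158,520)],.022);left=f([(342,45),(337,545)],.015)
near=f([(210,42)],.015)[0];far=f([(235,555)],.015)[0]
car=f([(148,172),(278,172),(284,334),(157,337)],.023)
plate=f([(376,90),(376,425)],.034)   # inner edge
plo=f([(442,90),(428,437)],.046)
for n,q in dict(rail=rail,rin=rin,left=left,pl=plate,plo=plo).items():
    v=q[1]-q[0];print(n,np.degrees(np.arctan2(v[1],v[0])).round(2),np.hypot(*v).round(4))
yaw=np.radians(4.5)
c,s=np.cos(yaw),np.sin(yaw);R=np.array([[c,-s],[s,c]])
J=lambda q:np.asarray(q)@R
print("rail y",J(rail)[:,1],"rin",J(rin)[:,1],"left",J(left)[:,1],"near x",J(near)[0],"far",J(far)[0])
print("car",J(car).round(4),J(car).mean(0).round(4));print("plate",J(plate).round(4),J(plo).round(4))
```

```text
rail 5.0 0.2188
rin 4.19 0.2018
left 4.65 0.2188
pl 5.94 0.1344
plo 4.89 0.1349
rail y [-0.07445247 -0.07253772] rin [-0.06697326 -0.06805551] left [0.01145692 0.01203983] near x 0.43592369861512803 far 0.6611270450042641
car [[ 0.484  -0.0638]
 [ 0.4841 -0.0132]
 [ 0.5508 -0.0113]
 [ 0.5521 -0.0638]] [ 0.5178 -0.038 ]
plate [[0.4525 0.0233]
 [0.5869 0.0266]] [[0.4518 0.0456]
 [0.5867 0.0465]]
```

```bash
cat >> h.py <<'E'
yaw=np.radians(4.6);Rj=Ro.from_euler("z",yaw).as_matrix()
O=Ro.from_euler("z",np.radians(4.5)).as_matrix()@[.5745,-.039,0]
def plan(x,y,z):
    o=manip.get_obs();R=Ro.from_quat(o["ee_rot"]).as_matrix()
    Rt=np.c_[Rj[:,1],[0,0,-1],-Rj[:,0]]
    print("jig TCP",(Rj.T@(np.array(o["position"])-O)).round(4),"off",(R.T@(O+Rj@[x,y,z]-o["position"])/.2).round(3),
     "turn",(Ro.from_matrix(R.T@Rt).as_rotvec()/np.radians(45)).round(3),"grip",round(float(o["grip_width"]),3),"F",np.round(o["ft_force"],1),"t",o["clock"])
E
python3 -c "
from h import *
plan(-.108,.031,.12)"
```

```text
jig TCP [-0.0635  0.0346  0.2305] off [-0.018  0.553  0.222] turn [-0.002 -0.002 -0.002] grip 0.75 F [-0.2  0.5 -0.5] t 2.025
```

```bash
python3 -m pendant '{"offset":[[-0.018,0.2,0.222],[-0.018,0.553,0.222],[-0.018,0.553,0.222],[-0.018,0.553,0.222]],"turn":[[0,0,0],[0,0,0],[0,0,0],[0,0,0]]}' 86
python3 - <<'E'
from h import *
o=manip.get_obs();p,d=manip.camera("wrist");cv2.imwrite("pics/w2.png",p[:,:,::-1])
m=manip.camera_model("wrist");K=np.array(m["intrinsics"]);T=np.array(m["tool_from_camera"])
v,u=np.mgrid[0:400,0:640];P=np.stack([(u-K[0,2])/K[0,0]*d,(v-K[1,2])/K[1,1]*d,d,np.ones_like(d)],-1)@T.T
for s in(-1,1):
    k=(d>0)&(P[...,1]>-.035)&(P[...,1]<.02)&(s*P[...,0]>0)&(abs(P[...,0])<.08)&(abs(P[...,2])<.03)
    q=P[k][:,:3];t=q[q[:,1]>q[:,1].max()-.006];print(" tip",t.min(0).round(4),t.max(0).round(4))
plan(-.108,.031,.05)
E
```

```text
clock: 2.52
position: [0.4662, 0.0298, 0.121]
ee_rot: [-0.479, -0.519, 0.521, 0.479]
ft_force: [1.0, -1.0, -0.2]
grip_width: 0.862
 tip [-0.0417 -0.0143 -0.0101] [-0.035  -0.0084  0.0116]
 tip [ 0.0375 -0.0149 -0.0105] [ 0.0445 -0.009   0.0117]
jig TCP [-0.1067  0.032   0.1217] off [-0.005  0.359  0.007] turn [ 0.     0.    -0.001] grip 0.861 F [-0.4 -0.2  0.6] t 2.575
```

View pics/w2.png

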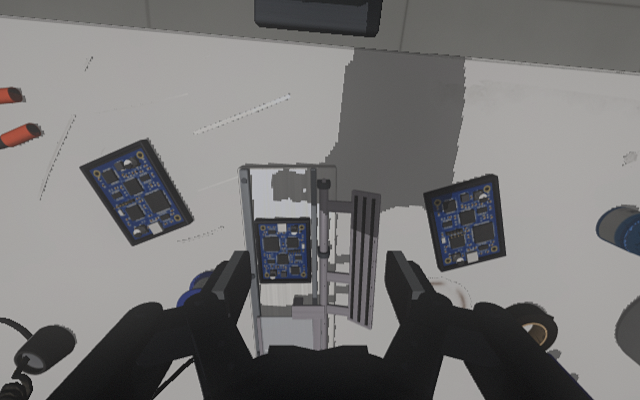

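The tips are 79 mm apart and 8.7 mm behind the TCP; the carrier's near edge is at row ~218. I'll go down to just above the plate while checking that edge.

```bash
python3 - <<'E'
from h import *
o=manip.get_obs()
for uv,z in[((256,219),.023),((309,219),.023),((290,165),.015),((242,168),.022),((376,195),.046),((352,191),.034)]:
    print(uv,(Rj.T@(ray("wrist",uv,z,o)[0]-O)).round(4))
E
python3 -m pendant '{"offset":[[-0.005,0.2,0.007],[-0.005,0.38,0.007],[-0.005,0.38,0.007]],"turn":[[0,0,0],[0,0,0],[0,0,0]]}'
python3 -c "
from h import *
plan(-.108,.031,.010)"
```

```text
(256, 219) [-0.0898 -0.0241  0.023 ]
(309, 219) [-0.0898  0.0251  0.023 ]
(290, 165) [-0.1389  0.0082  0.015 ]
(242, 168) [-0.1376 -0.0332  0.022 ]
(376, 195) [-0.1203  0.0807  0.046 ]
(352, 191) [-0.1201  0.0625  0.034 ]
clock: 2.95
position: [0.4655, 0.0286, 0.0457]
ee_rot: [-0.479, -0.519, 0.521, 0.479]
ft_force: [-0.4, 0.8, 0.5]
grip_width: 0.86
jig TCP [-0.1081  0.0312  0.0457] off [-0.001  0.178 -0.001] turn [-0.002  0.001 -0.002] grip 0.86 F [-0.4  0.8  0.5] t 2.95
```

Everything agrees to within 2 mm, so I'll press.

```bash
python3 -m pendant '{"offset":[[0,0.05,0],[0,0.1,0],[0,0.14,0],[0,0.16,0],[0,0.175,0],[0,0.175,0]],"turn":[[0,0,0],[0,0,0],[0,0,0],[0,0,0],[0,0,0],[0,0,0]]}'
python3 - <<'E'
from h import *
plan(-.108,.031,.010)
p,d=manip.camera("wrist");cv2.imwrite("pics/w3.png",p[:,:,::-1])
E
```

```text
clock: 3.7
position: [0.466, 0.0284, 0.0109]
ee_rot: [-0.48, -0.519, 0.52, 0.479]
ft_force: [2.8, -1.6, 4.4]
grip_width: 0.858
jig TCP [-0.1077  0.0309  0.0109] off [0.001 0.005 0.002] turn [-0.001  0.    -0.002] grip 0.858 F [ 2.8 -1.6  4.4] t 3.7
```

View pics/w3.png

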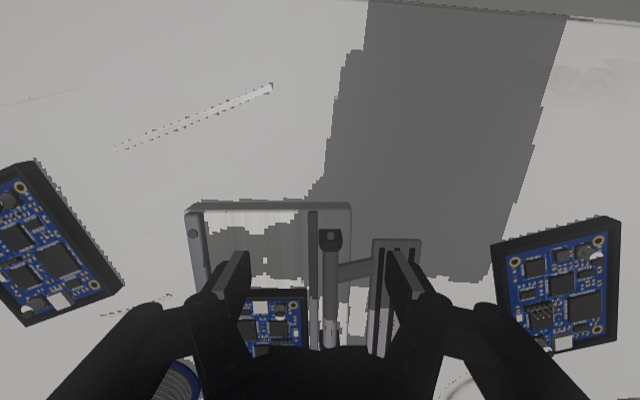

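One fingertip is on the plate at (390,262) with 4.4 N of load. The other is in the lane at (243,270), in front of the carrier. I'll check the flap angle from the plate's height and tilt in the depth image.

Run:
```python
from h import *
o=manip.get_obs();p,d=manip.camera("wrist")
m=manip.camera_model("wrist");K=np.array(m["intrinsics"]);T=np.array(m["tool_from_camera"])
v,u=np.mgrid[0:400,0:640];P=np.stack([(u-K[0,2])/K[0,0]*d,(v-K[1,2])/K[1,1]*d,d,np.ones_like(d)],-1)@T.T
W=(P[...,:3]@Ro.from_quat(o["ee_rot"]).as_matrix().T+o["position"]-O)@Rj
for r in(244,250,256):
    print(r,[(u,W[r,u].round(4).tolist()) for u in(376,384,395,403,410,418)])
print("deck",W[225,260].round(4))
```

```text
244 [(376, [-0.1204, 0.0632, 0.0196]), (384, [-0.1199, 0.0676, 0.0188]), (395, [-0.1211, 0.0728, 0.021]), (403, [-0.1203, 0.0775, 0.0195]), (410, [-0.1205, 0.0811, 0.0199]), (418, [-0.1202, 0.0855, 0.0194])]
250 [(376, [-0.1169, 0.0634, 0.0198]), (384, [-0.1169, 0.0676, 0.0199]), (395, [-0.1193, 0.0721, 0.0243]), (403, [-0.1173, 0.0775, 0.0205]), (410, [-0.1172, 0.0813, 0.0203]), (418, [-0.1171, 0.0856, 0.0201])]
256 [(376, [-0.1133, 0.0636, 0.0199]), (384, [-0.113, 0.068, 0.0194]), (395, [-0.119, 0.0707, 0.0299]), (403, [-0.1191, 0.0747, 0.03]), (410, [-0.1136, 0.0817, 0.0203]), (418, [-0.1134, 0.0861, 0.02])]
deck [-0.1295  0.0014  0.0156]
```

The plate is level at 5 mm above the deck, so the flap is at about 0.6 rad. I'll push along the lane now (tool -z).

```bash
python3 -m pendant '{"offset":[[0,0,-0.03],[0,0,-0.06],[0,0,-0.09],[0,0,-0.12],[0,0,-0.15],[0,0,-0.18],[0,0,-0.21],[0,0,-0.24],[0,0,-0.27],[0,0,-0.3],[0,0,-0.3]],"turn":[[0,0,0],[0,0,0],[0,0,0],[0,0,0],[0,0,0],[0,0,0],[0,0,0],[0,0,0],[0,0,0],[0,0,0],[0,0,0]]}'
python3 - <<'E'
from h import *
plan(-.015,.031,.010)
p,d=manip.camera("scene");cv2.imwrite("pics/s4.png",cv2.resize(p[160:290,230:400,::-1],None,fx=4,fy=4,interpolation=2))
E
```

```text
clock: 5.18
position: [0.5268, 0.0334, 0.0112]
ee_rot: [-0.48, -0.52, 0.52, 0.479]
ft_force: [0.2, 0.4, 4.2]
grip_width: 0.861
jig TCP [-0.0466  0.031   0.0112] off [-0.     0.006 -0.158] turn [ 0.001  0.    -0.002] grip 0.861 F [0.2 0.4 4.2] t 5.175
```

View pics/s4.png

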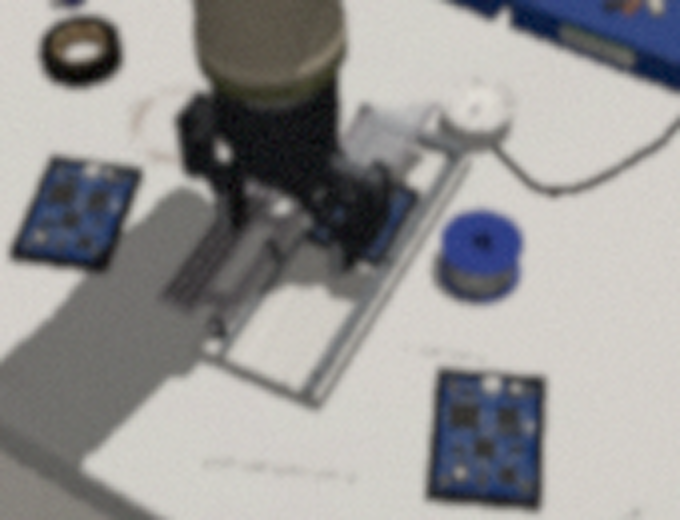

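The carrier is sliding under the raised window (around (390,220)), pushed by the lane finger, and the plate is held. I'll continue and slow down near the stop.

```bash
python3 -m pendant '{"offset":[[0,0,-0.03],[0,0,-0.06],[0,0,-0.09],[0,0,-0.12],[0,0,-0.145],[0,0,-0.165],[0,0,-0.175],[0,0,-0.18],[0,0,-0.18]],"turn":[[0,0,0],[0,0,0],[0,0,0],[0,0,0],[0,0,0],[0,0,0],[0,0,0],[0,0,0],[0,0,0]]}'
python3 - <<'E'
from h import *
plan(-.0065,.031,.010)
E
```

```text
clock: 6.35
position: [0.5628, 0.0363, 0.0114]
ee_rot: [0.48, 0.52, -0.52, -0.479]
ft_force: [-2.5, -0.7, 4.4]
grip_width: 0.862
jig TCP [-0.0105  0.031   0.0114] off [-0.     0.007 -0.02 ] turn [ 0.002 -0.    -0.002] grip 0.862 F [-2.5 -0.7  4.4] t 6.35
```

```bash
python3 -m pendant '{"offset":[[0,0.004,-0.007],[0,0.004,-0.014],[0,0.004,-0.014]],"turn":[[0,0,0],[0,0,0],[0,0,0]]}' | grep -E "pos|force"
python3 -m pendant '{"offset":[[0,0,-0.005],[0,0,-0.01],[0,0,-0.01]],"turn":[[0,0,0],[0,0,0],[0,0,0]]}'| grep -E "pos|force"
python3 -m pendant '{"offset":[[0,0,-0.005],[0,0,-0.01],[0,0,-0.01]],"turn":[[0,0,0],[0,0,0],[0,0,0]]}'| grep -E "pos|force"
python3 - <<'E'
from h import *
plan(-.0065,.031,.010)
p,d=manip.camera("top");cv2.imwrite("pics/t5.png",cv2.resize(p[155:260,280:380,::-1],None,fx=5,fy=5,interpolation=2))
E
```

```text
position: [0.5658, 0.0365, 0.0107]
ft_force: [-3.3, -1.1, 4.3]
position: [0.5673, 0.0367, 0.0105]
ft_force: [-6.3, -0.2, 6.2]
position: [0.5676, 0.0366, 0.0102]
ft_force: [-12.4, -1.1, 10.6]
jig TCP [-0.0057  0.031   0.0102] off [0.    0.001 0.004] turn [-0.004 -0.001 -0.001] grip 0.856 F [-12.4  -1.1  10.6] t 7.475
```

View pics/t5.png

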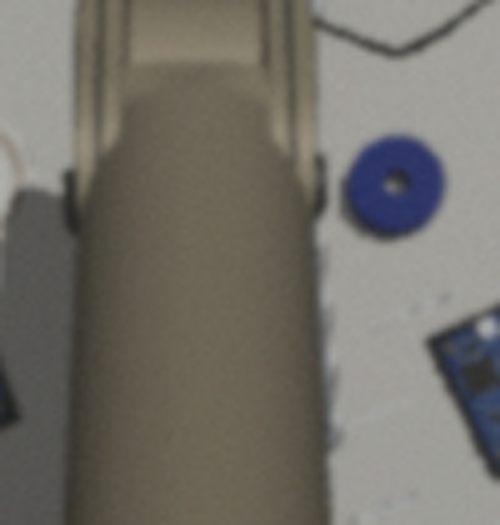

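The top view is blocked by the arm, but the force rose to 12 N and the tool stalled where the stop should be (finger front at about jig +5.5). So the carrier is home. I'll back off, then lift so the flap shuts.

```bash
python3 -m pendant '{"offset":[[0,0,0.01],[0,0,0.03],[0,0,0.05],[0,-0.04,0.05],[0,-0.09,0.05],[0,-0.15,0.05],[0,-0.22,0.05],[0,-0.4,0.05],[0,-0.65,0.05],[0,-0.65,0.05]],"turn":[[0,0,0],[0,0,0],[0,0,0],[0,0,0],[0,0,0],[0,0,0],[0,0,0],[0,0,0],[0,0,0],[0,0,0]]}'
python3 -m pendant '{"offset":[[0,-0.3,0.3],[0,-0.5,0.7],[0,-0.5,0.7],[0,-0.5,0.7]],"turn":[[0,0,0],[0,0,0],[0,0,0],[0,0,0]]}'
python3 - <<'E'
from h import *
o=manip.get_obs();np.savez("pics/o6.npz",**{k:np.array(o[k]) for k in("position","ee_rot")})
p,d=manip.camera("wrist");cv2.imwrite("pics/w6f.png",p[:,:,::-1]);np.save("pics/w6.npy",d)
cv2.imwrite("pics/w6.png",cv2.resize(p[80:330,180:480,::-1],None,fx=2.4,fy=2.4,interpolation=2))
E
```

```text
clock: 8.78
position: [0.5603, 0.0363, 0.1448]
ee_rot: [0.481, 0.52, -0.518, -0.479]
ft_force: [0.4, -0.5, -0.6]
grip_width: 0.858
clock: 9.28
position: [0.4193, 0.0252, 0.2463]
ee_rot: [0.481, 0.522, -0.517, -0.478]
ft_force: [1.4, -0.5, -0.1]
grip_width: 0.861
```

View pics/w6.png

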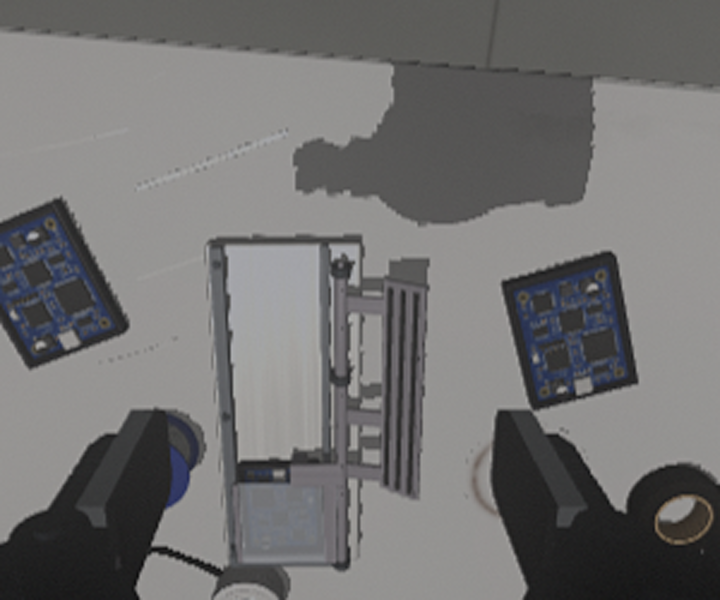

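The flap is shut, with the carrier behind the lip and under the window; its near edge is at crop row ~462. I'll check the numbers.

Run:
```python
from h import *
o=dict(np.load("pics/o6.npz"));d=np.load("pics/w6.npy")
q=lambda u,v:(u/2.4+180-.3,v/2.4+80-.3)
for uv,z in[((250,462),.023),((280,463),.023),((285,240),.015)]: print((Rj.T@(ray("wrist",q(*uv),z,o)[0]-O)).round(4))
m=manip.camera_model("wrist");K=np.array(m["intrinsics"]);T=np.array(m["tool_from_camera"])
for a in[(388,330),(401,330),(413,330),(424,330),(280,350)]:
    u,v=map(int,q(*a));D=d[v,u];P=T@[(u-K[0,2])/K[0,0]*D,(v-K[1,2])/K[1,1]*D,D,1]
    print(a,(Rj.T@(Ro.from_quat(o["ee_rot"]).apply(P[:3])+o["position"]-O)).round(4))
```

```text
[ 0.0018 -0.0179  0.023 ]
[0.0025 0.0009 0.023 ]
[-0.1398  0.0069  0.015 ]
(388, 330) [-0.0933  0.0647  0.0363]
(401, 330) [-0.095   0.071   0.0406]
(413, 330) [-0.0964  0.0772  0.044 ]
(424, 330) [-0.0978  0.0834  0.0473]
(280, 350) [-0.0723  0.0018  0.0153]
```

```bash
python3 -c "
from workcell import manip
print(manip.hand_in(), manip.get_obs()['clock'])"
```

```text
the job is handed in; nothing more can be done
the job is handed in; nothing more can be done
```

The carrier is loaded in the jig and the flap has sprung shut behind it. The job is handed in, and no verdict is reported.

**What I did:** I set the fingertips 79 mm apart. One pressed the plate until it was level, about 5 mm above the deck (about 0.6 rad, 4.4 N). The other pushed the carrier along the lane until it stalled against the stop, at 12 N. I then backed off about 10 mm, lifted so the flap shut, and took the hand away. The last arm move ended at 9.3 s.

**Last checks:**
- **Flap:** the plate is back at its shut height and tilt, 40.6 mm above the bench at y = 71 mm, so the flap is shut.
- **Carrier:** it lies behind the lip under the window. Its near edge measured 2–2.5 mm past the lip line in the wrist image. The bed's end read about 1.8 mm short in the same image, so I corrected the edge to about 4 mm, which puts the carrier's centre at about +38 mm.
- **Bystanders:** I did not measure them. Nothing looked moved in the views I took, but not all five were in the last one.

**Disagreements:** the stall position suggested the near edge at about +5.8 mm, so the two estimates differ by about 2 mm. Both put the centre at or above +38 mm, within the calibration error. The top view taken at the moment of home was blocked by the arm, so "home" rests on the stall force and the later wrist view.

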